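Fasten the weight case with its draw catch

ROBOT

A 7-joint arm with a two-finger parallel gripper is mounted at the origin on the work surface. World frame = base frame: x ahead of the robot, y to its left, z up, the work surface at z = 0. Lengths are in mm, angles in rad, forces in N, time in s.
With the tool pointing down it reaches from about 425 to 1025 mm from the base axis. Payload 9.4 kg.
Tool frame: the origin (TCP) lies at the very end of the fingers, on their centre line; the grasp point (between the pads) lies 19 mm behind it (pinch_z is the distance from the TCP to the grasp point, in mm); z points along the fingers, x is the direction in which the jaws open and shut, and the axes are right-handed (so a half turn about z gives the same grasp; the last joint's range is limited). The gripper opens to 93 mm and grips with 3 to 60 N. Pads are 15 mm wide; open, the fingers measure 128 mm over their backs; the gripper's body (75 mm by 188 mm) begins 65 mm behind the grasp point.
Start: joints at [1.241, 0.599, -0.003, 1.599, 0.002, 0.943, -0.08], TCP at [181.324, -701.959, 218.618] pointing down, gripper open.
Joint ranges: [-2.57, 2.57], [-0.35, 1.97], [-1.29, 1.29], [0.11, 2.56], [-1.05, 4.19], [0.11, 1.86], [-2.63, 2.63]. Speed limits (rad/s): [2.22, 2.22, 3.01, 3.01, 3.14, 3.14, 3.14].

INTERFACE

Orientations are given as a unit quaternion [x, y, z, w].
In Python, from cell import state, grab_frame, job_done, pinch_z gives the robot as it stands.
- The arm moves only by the tool play_rows, never from a script. Its argument "rows" is a list of rows, each a list of 2 entries, a list of its own where there are three numbers: the shift along the world's x, y, z in mm, then the turn, a rotation vector about the world's x, y, z in rad. A call has 1 to 20 rows; each row is the pose to reach, as a shift and turn from the pose measured when the call began; what a row does not reach only later rows make up. A row lasts 1/12 s, in which the tool goes at most 41.7 mm and 7.16 degrees, less where a joint would pass 70% of its speed; a pose out of reach is approached as far as the arm can. A call with a gripper value outside its range is refused whole. "claw" is the finger opening in mm, from 0 to 93, set as the call begins (left out, the last holds). The fingers move at their own pace and stop on an object; "newtons" is the grip in N (left out, the last holds). Time passes only in rows, so rows that repeat a pose let the fingers close. It gives the time, the measured TCP pose, the force and the opening at its end, in the units of the state.
- state(): the state, without advancing time (a new reading comes with each control period).
- grab_frame(name): name is "side" or "top"; returns a dict with "color" (384x512x3 uint8, red, green, blue), "depth" (384x512 float32, mm along the optical axis (not along the pixel's ray), 0 where there is no reading), "mtx" (3x3 intrinsics, pixels), "T" (4x4, takes a point from camera to world coordinates). Camera axes: x right, y up, looking along -z (the intrinsics and any distortion apply to the point x, -y, -z); pixel columns grow to the right and rows downward; lengths in mm; the calibration is good to about 2 mm. A picture is of the moment at which its call begins.
- job_done(): hands the job in, once; it reports no verdict.
The state is a dict: "t": time; "joint_pos": joint angles; "qd": joint speeds; "joint_efforts": joint torques, N m; "eef_pos": TCP position; "ee_rot": TCP orientation; "ft_force": force on the tool from outside, world axes, zero at the start; "torque": the same for the moment, N m; "width": opening from 0.0 (shut) to 1.0 (fully open).
Only numpy, scipy, OpenCV 4.12 (cv2) and the standard library are available. Lean on these libraries where they do the work, as an engineer would, in place of code of your own. Each camera call takes 0.05 s, during which the arm holds its last target.

TASK

Fasten the shut lid of the blue weight case with the draw catch on its top: swing the catch's wire loop over so that its brass bar drops behind the hooked keeper on the lid, then throw the red lever back and press it down past its toggle point until it is fully home, with the bar still held in the keeper. Push gently: under 15 N on the loop's bar and under 25 N anywhere on the case or catch, leave the weights, the wooden box and the pan where they are, and let go at the end.

Things in the scene. Friction and masses are not known exactly. Their poses are not given: they have to be found in the camera images.
- case: Blue plastic case fixed on the table, 300 x 200 x 75 mm. Origin on the table under the lever's pivot, mid-width; x points from the lever towards the keeper (roughly away from the robot), y across, z up. Flat top at z = 75 mm, from x = -110 to 190, y = +-100 mm. The catch lies along x at y = 0. Coordinates below are in this frame.
- lever (a joint): Red lever's angle, rad. 0 = fully home: level, pointing to -x, on a hard stop; pi/2 = upright; stop at 1.9, leaning to the keeper. Starts at 1.2 to 1.8. Stiff hinge (0.28 N m friction): stays where left, save that the taut loop pulls it up. Loop hooked: taut below about 0.7, push at the grip peaks at 11 to 15 N near 0.45, toggle point at 0.03 to 0.12; from there it must still be pushed to 0.
- catch_foot (a point): Point of the case's top below the lever's pivot (x = 0, y = 0, z = 75 mm). The pivot, parallel to y, is 15 mm above it, but the catch's base is shimmed: the pivot may lie up to 3.5 mm higher or lower, differently each time. Lever 66 mm long from the pivot; red grip (outer 36 mm) 30 mm wide; underside level with the pivot when home, upper face 8 mm above it (facing the keeper when upright).
- roller: Brass bar at the loop's end, origin at its middle: 8 mm thick, 52 mm long, parallel to y. Lying free on the lid its centre is at z = 79 mm; on top of the keeper, at z = 94 mm; drawn tight in the keeper, at about x = 55, z = 80 mm. 
- keeper_hook (a point): Top of the free edge of the hooked steel keeper on the lid: x = 63.4, z = 90 mm. Lip 30 mm wide, from x = 45.4 to 63.4, underside z = 86.5; below it the holding face at x = 51.4; open to +x. The bar drops behind (+x) if the lever is at about 1.5 or more; else it lands on the lip until the lever is pushed on. Throwing the lever back draws it under the lip.
- weight_big: 200 g steel knob weight, 38 mm wide, 55 mm high, standing on the case's top near its far end. Bystander. Origin at the centre of its underside.
- weight_small: 100 g steel knob weight, 28 mm wide, 42 mm high, standing on the case's top near its far end. Bystander. Origin at the centre of its underside.
- domino_box: Wooden box 150 x 70 x 45 mm on the table on the case's +y side. Bystander. Origin at the centre of its underside.
- pan: Black plate-like balance pan, 100 mm wide, 22 mm high, on the table on the case's -y side. Bystander. Origin at the centre of its underside.
- loop (a joint): Angle (rad) of the wire loop against the lever: 0 = in line with the lever, bar away from its free end; slope of the loop above +x = this minus the lever's angle; starts 70 to 115 degrees above +x. Hinge on the lever, 20 mm from the pivot towards the free end; bar 72 mm off; two 4 mm wires at y = +-26 mm straddle the lever. Above 60 degrees it stays; lower it falls. Stretches 4 mm when tight.

How it is judged (in metres and radians):
On the way:
1. the loop's bar has dropped behind the keeper, below its lip (x of roller in the frame of case above 0.0535 m and z of roller in the frame of case below 0.0845 m and value of joint lever above 0.5 rad), for 0.2 s.
At the end, for the whole second after the job is handed in: The lever is home (joint below 0.02 rad) and at rest, the loop's bar is held behind the keeper under its lip (bar centre at x 53.5 to 60 mm and z below 84.5 mm of the case), and both weights, the wooden box and the pan are within 20 mm of where they stood (value of joint lever below 0.02 rad and velocity of joint lever below 0.05 rad/s and x of roller in the frame of case between 0.0535 and 0.06 m and z of roller in the frame of case below 0.0845 m and distance of each of weight_big, weight_small, domino_box, pan from where it was at the start of the episode below 0.02 m); the robot touches nothing.
It fails at once if the robot pushes on the loop's bar with more than 15 N (contact force between any of the arm, the fingers and roller above 15 N).
It fails at once if the robot pushes on the case or its catch with more than 25 N (contact force between any of the fingers, the arm and case above 25 N).
It fails at once if a weight, the wooden box or the pan is shifted by more than 20 mm (distance of any of weight_big, weight_small, domino_box, pan from where it was at the start of the episode above 0.02 m).
It also fails if it takes over 54 s, if anything falls off the work surface, if the arm or the gripper's body presses on something with over 40 N, if the wrist force passes 120 N, or if a joint passes its speed limit or range.

## Working session

There is one attempt and no reset: what is moved stays moved. The work goes in short steps, Python scripts to look and compute and a tool call to move; the robot and the scene stay as the last step left them, time stands still between calls to the robot, and variables do not carry over. Pictures are saved under pics/ and viewed, and the job is handed in when it is done.

Besides the shell and the picture viewer there is one more tool, called after "Call:" as name(argument=value, ...) on one line, values as JSON. play_rows: Moves the arm, as the interface text tells. Its arguments: {"type":"object","properties":{"rows":{"type":"array"},"claw":{"type":"number"},"newtons":{"type":"number"}},"required":["rows"]}

```bash
ls; mkdir -p pics; python3 - <<'E'
from cell import *
import cv2,numpy as np
print(state(),pinch_z)
for n in("side","top"):
    f=grab_frame(n); np.savez(f"{n}0.npz",**f)
    cv2.imwrite(f"pics/{n}0.png",f["color"][:,:,::-1]); print(n,f["mtx"],f["T"])
E
```

```text
pics
{'t': 0.0, 'joint_pos': array([ 1.24132768,  0.60014236, -0.00255652,  1.60009258,  0.00178982,
        0.9428779 , -0.07980902]), 'qd': array([-0.00118345, -0.00104309, -0.00036824,  0.0004421 , -0.00078198,
       -0.00087459,  0.00206387]), 'joint_efforts': array([-1.03954852e-03, -7.65050125e+01,  1.49792913e+00, -2.52340293e+01,
       -5.22119505e-02,  1.70247891e-02,  1.35735877e-04]), 'eef_pos': array([ 181.19115834, -701.51448615,  217.76062622]), 'ee_rot': array([ 7.90612907e-01, -6.12315813e-01, -6.35998728e-04, -4.14146105e-04]), 'ft_force': array([ 0.34153946,  0.60247021, -0.43966933]), 'torque': array([ 0.00196834, -0.0280077 ,  0.02244658]), 'width': 0.9988946636977672} 18.8
side [[411.3142772    0.         249.06512387]
 [  0.         411.3142772  190.699191  ]
 [  0.           0.           1.        ]] [[ 9.72869622e-01  1.11561045e-01 -2.02679137e-01  4.50647534e+02]
 [-2.31349826e-01  4.74415415e-01 -8.49356976e-01 -7.07310981e+02]
 [ 1.39895538e-03  8.73203383e-01  4.87353973e-01  5.19246236e+02]
 [ 0.00000000e+00  0.00000000e+00  0.00000000e+00  1.00000000e+00]]
top [[495.58142102   0.         256.33697065]
 [  0.         495.58142102 185.71092713]
 [  0.           0.           1.        ]] [[-6.42728443e-03  9.87608494e-01 -1.56806096e-01  4.36041677e+02]
 [-9.99874711e-01 -4.07872687e-03  1.52946468e-02  3.54308450e+01]
 [ 1.44655539e-02  1.56884753e-01  9.87510973e-01  1.28805264e+03]
 [ 0.00000000e+00  0.00000000e+00  0.00000000e+00  1.00000000e+00]]
```

View pics/side0.png

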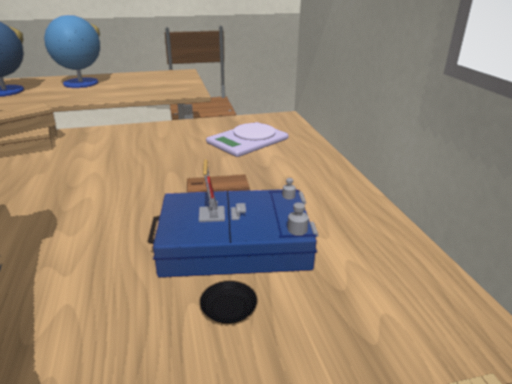

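View pics/top0.png

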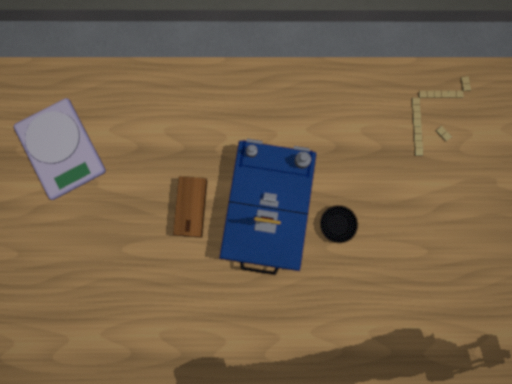

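```bash
cat > h.py <<'E'
import numpy as np,cv2
def pts(f):
    d=f["depth"];K=f["mtx"];v,u=np.mgrid[:d.shape[0],:d.shape[1]]
    x=(u-K[0,2])/K[0,0]*d;y=(v-K[1,2])/K[1,1]*d
    p=np.stack([x,-y,-d,np.ones_like(d)],-1)
    return (p@f["T"].T)[...,:3]
def ray(f,uv):
    K=f["mtx"];r=np.array([(uv[0]-K[0,2])/K[0,0],-(uv[1]-K[1,2])/K[1,1],-1])
    return f["T"][:3,3],f["T"][:3,:3]@r
def onz(f,uv,z):
    o,r=ray(f,uv);return o+r*(z-o[2])/r[2]
def proj(f,p):
    c=np.linalg.inv(f["T"])@np.r_[p,1];K=f["mtx"]
    return np.array([K[0,0]*c[0]/-c[2]+K[0,2],K[1,1]*-c[1]/-c[2]+K[1,2]])
E
python3 - <<'E'
from h import *
for n in("side","top"):
    f=dict(np.load(n+"0.npz"));P=pts(f);c=f["color"].astype(int)
    blue=(c[...,2]>c[...,0]+50)&(c[...,2]>c[...,1]+30)&(f["depth"]>0)
    m=blue&(abs(P[...,2]-75)<6)
    if n=="top": m&=True
    q=P[m][:,:2]
    sel=(abs(q-np.median(q,0))<250).all(1);q=q[sel]
    r=cv2.minAreaRect(q.astype(np.float32));print(n,sel.sum(),r,np.median(P[m][:,2])); print(cv2.boxPoints(r))
    x,y=(150,120) if n=="side" else (205,120)
    cr=f["color"][y:y+160,x:x+180,::-1] if n=="side" else f["color"][y:y+160,x:x+160,::-1]
    cv2.imwrite(f"pics/{n}0c.png",cv2.resize(cr,None,fx=4,fy=3.7 if 0 else 3.75,interpolation=cv2.INTER_CUBIC) if 0 else cv2.resize(cr,None,fx=3.75,fy=3.75,interpolation=cv2.INTER_CUBIC))
E
```

```text
side 6484 ((581.5125122070312, -21.522506713867188), (195.80654907226562, 293.43853759765625), 80.91026306152344) 75.01461002540702
[[ 421.16885   -95.01744 ]
 [ 710.9224   -141.37521 ]
 [ 741.8562     51.972427]
 [ 452.1026     98.3302  ]]
top 7882 ((582.634033203125, -12.940223693847656), (193.18136596679688, 293.9804992675781), 80.70622253417969) 75.23884486559734
[[ 421.97424   -84.52455 ]
 [ 712.0957   -132.00142 ]
 [ 743.2938     58.644104]
 [ 453.17236   106.12097 ]]
```

View pics/side0c.png

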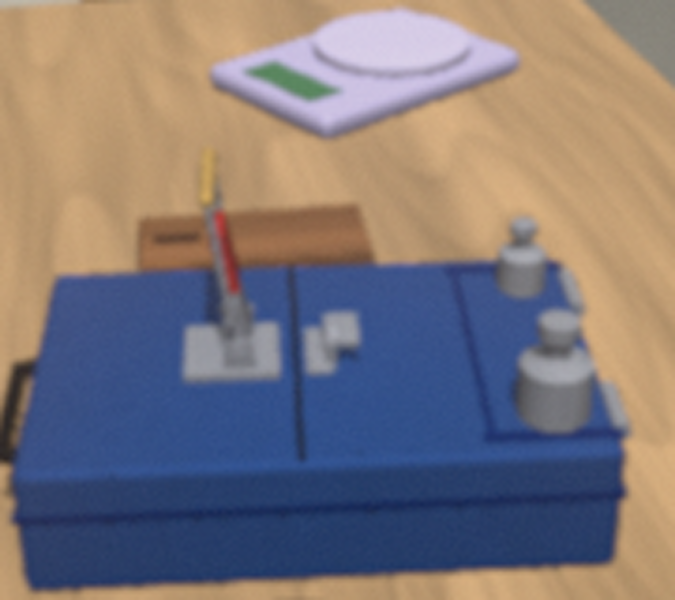

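View pics/top0c.png

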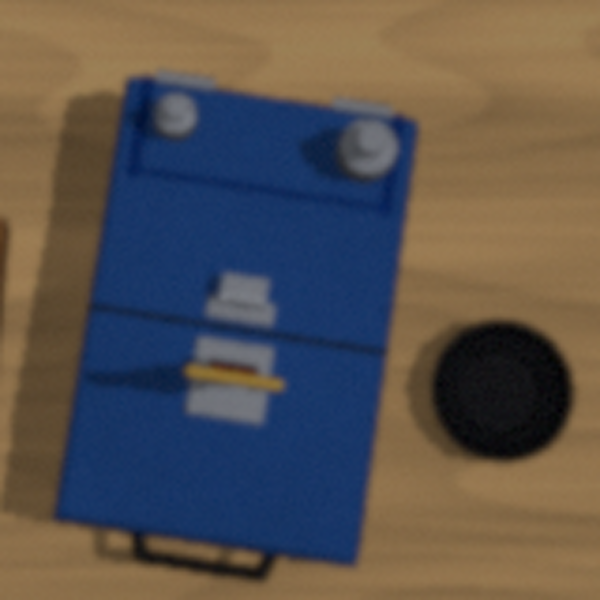

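```bash
python3 - <<'E'
from h import *
S=dict(np.load("side0.npz"));T=dict(np.load("top0.npz"))
sc=lambda u,v:(u/3.75+150-.4,v/3.75+120-.4); tc=lambda u,v:(u/3.75+205-.4,v/3.75+120-.4)
for n,a,b in [("nearL(-110,-100)",(18,475),(357,562)),("farL(-110,100)",(55,275),(58,520)),("(190,100)",(555,262),(127,78)),("(190,-100)",(622,440),(415,120)),("base L far",(190,325),None),("base Rfar",(276,323),None),("base R near",(280,378),None),("baseL near",(183,381),None)]:
    print(n,onz(S,sc(*a),75)[:2].round(1), onz(T,tc(*b),75)[:2].round(1) if b else "")
print("top base corners",[onz(T,tc(*b),77)[:2].round(1) for b in [(198,336),(275,348),(265,425),(187,412)]])
for n,f in(("side",S),("top",T)):
    P=pts(f);c=f["color"].astype(int)
    dark=(c.max(-1)<45)&(P[...,2]>5)&(P[...,2]<40)&(P[...,0]>450)&(P[...,0]<750)&(abs(P[...,1]+150)<150)
    q=P[dark];print(n,"pan",dark.sum(),q.mean(0),q.min(0),q.max(0))
    yel=(c[...,0]>150)&(c[...,1]>110)&(c[...,2]<90)&(c[...,0]-c[...,2]>90)&(P[...,2]>80)
    v,u=np.nonzero(yel);k=(u>150)&(u<320)&(v>120)&(v<260);print("yel",u[k],v[k]); print(P[v[k],u[k]].round(0).tolist())
E
```

```text
nearL(-110,-100) [424.  -92.3] [423.3 -87.1]
farL(-110,100) [452.   99.7] [451.3 105.6]
(190,100) [742.   47.6] [744.2  60.8]
(190,-100) [ 714.2 -131.4] [ 714.8 -131.9]
base L far [521.5  25.6] 
base Rfar [568.2  16.8] 
base R near [560.4 -38.3] 
baseL near [510.6 -29.5] 
top base corners [array([569.9,  14.4]), array([561.8, -35.9]), array([511.5, -28.8]), array([520.3,  21.9])]
side pan 1507 [ 537.16209265 -191.00481066   12.36435279] [ 489.97223908 -248.08849329    5.00288752] [ 582.37394796 -151.30800787   23.71204121]
yel [205] [173]
[[528.0, -35.0, 181.0]]
top pan 830 [ 538.46855765 -195.29754556   12.80332327] [ 493.48872518 -239.9993169     5.00343929] [ 583.49775048 -148.25322992   29.66835965]
yel [] []
[]
```

```bash
cat >> h.py <<'E'
def tri(f,a,g,b):
    o,r=ray(f,a);p,s=ray(g,b);r=r/np.linalg.norm(r);s=s/np.linalg.norm(s)
    k=np.linalg.lstsq(np.stack([r,-s],1),p-o,rcond=None)[0]
    A=o+k[0]*r;B=p+k[1]*s;return (A+B)/2,np.linalg.norm(A-B)
yaw=np.deg2rad(-8.9);O=np.array([543.7,-6.8,0])
R=np.array([[np.cos(yaw),-np.sin(yaw),0],[np.sin(yaw),np.cos(yaw),0],[0,0,1]])
tocase=lambda p:R.T@(np.asarray(p)-O)
tow=lambda p:R@np.asarray(p)+O
E
python3 - <<'E'
from h import *
S=dict(np.load("side0.npz"));T=dict(np.load("top0.npz"))
sc=lambda u,v:(u/3.75+150-.4,v/3.75+120-.4); tc=lambda u,v:(u/3.75+205-.4,v/3.75+120-.4)
for a,b in[((208,150),(185,371)),((207,203),(285,385)),((207.5,176),(235,378))]:
    p,e=tri(S,sc(*a),T,tc(*b));print("bar",p.round(1),e.round(1),tocase(p).round(1))
# side: intersect with plane y_case=0 etc
def ony(f,uv,y):
    o,r=ray(f,uv);oc=tocase(o);rc=R.T@r;return oc+rc*(y-oc[1])/rc[1]
for n,uv,y in[("lever tip red near",(217,212),0),("red strip bot",(237,290),0),("grey plate top",(208,208),0),("grey bottom",(228,295),0),("bar mid",(207.5,176),0),("bar near end",(207,203),-26),("bar far",(208,150),26),("lip +x top near corner",(360,342),-15),("lip -x near top",(330,346),-15),("lip far right",(356,312),15)]:
    print(n,ony(S,sc(*uv),y).round(1))
print("lip top:",[tocase(onz(T,tc(*b),90)).round(1) for b in [(222,271),(272,277),(268,305),(218,299)]])
for y in(-26,0,26):
  for p in [(0,y,75),(0,y,140),(0,y,180)]: print(p,((proj(S,tow(p))-[149.6,119.6])*3.75).round(0))
# upscale
cv2.imwrite("pics/sideL.png",cv2.resize(S["color"][150:225,180:260,::-1],None,fx=8,fy=8,interpolation=cv2.INTER_LANCZOS4))
E
```

```text
bar [537.1  24.2 180.5] 0.8 [-11.3  29.6 180.5]
bar [528.3 -35.5 179.9] 1.1 [-10.8 -30.7 179.9]
bar [532.7  -5.7 180. ] 1.0 [-11.   -0.6 180. ]
lever tip red near [ -7.8   0.  159.1]
red strip bot [  0.5   0.  112.7]
grey plate top [-12.2   0.  161.6]
grey bottom [ -4.3   0.  109.8]
bar mid [-11.6   0.  179.6]
bar near end [-11.5 -26.  177.5]
bar far [-11.6  26.  182.1]
lip +x top near corner [ 64.3 -15.   86.7]
lip -x near top [ 48.4 -15.   85. ]
lip far right [64.2 15.  87.3]
lip top: [array([65.6, 15.9, 90. ]), array([ 66.6, -16.9,  90. ]), array([ 48., -17.,  90.]), array([47. , 15.8, 90. ])]
(0, -26, 75) [239. 377.]
(0, -26, 140) [234. 269.]
(0, -26, 180) [230. 198.]
(0, 0, 75) [239. 351.]
(0, 0, 140) [234. 244.]
(0, 0, 180) [230. 175.]
(0, 26, 75) [239. 326.]
(0, 26, 140) [234. 221.]
(0, 26, 180) [231. 153.]
```

View pics/sideL.png

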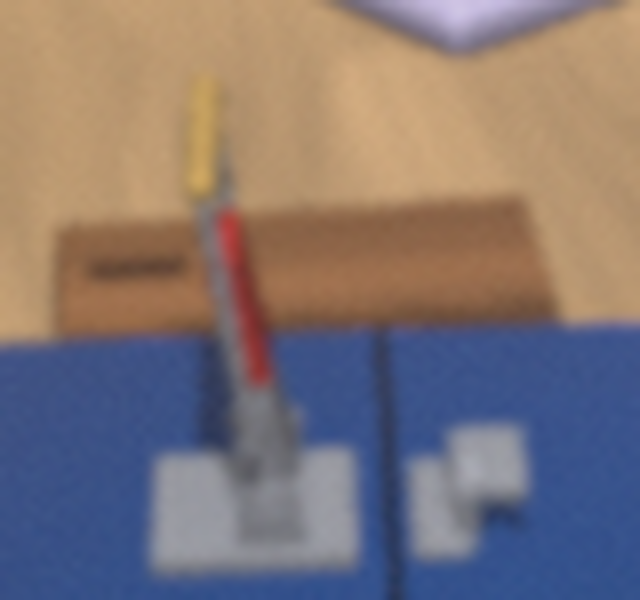

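Call:
play_rows(rows=[[[30, 30, 40], [0, 0, 0]], [[60, 70, 50], [0, 0, 0]], [[80, 105, 50], [0, 0, 0]], [[100, 140, 50], [0, 0, 0]], [[120, 175, 50], [0, 0, -0.05]], [[140, 210, 50], [0, 0, -0.1]], [[160, 245, 50], [0, 0, -0.15]], [[180, 280, 50], [0, 0, -0.2]], [[195, 315, 50], [0, 0, -0.25]], [[205, 350, 50], [0, 0, -0.3]], [[215, 385, 50], [0, 0, -0.35]], [[225, 420, 50], [0, 0, -0.408]], [[235, 455, 50], [0, 0, -0.408]], [[245, 490, 50], [0, 0, -0.408]], [[255, 525, 50], [0, 0, -0.408]], [[265, 560, 50], [0, 0, -0.408]], [[275, 595, 50], [0, 0, -0.408]], [[285, 630, 50], [0, 0, -0.408]], [[295, 665, 50], [0, 0, -0.408]], [[304, 703, 50], [0, 0, -0.408]]], claw=0, newtons=20)

```text
t: 1.77
eef_pos: [485.3, 2.8, 267.8]
ee_rot: [-0.65, 0.76, 0.0, 0.0]
ft_force: [1.3, -0.6, 0.2]
width: 0.007
```

Call:
play_rows(rows=[[[0, 0, -25], [0, 0, 0]], [[0, 0, -50], [0, 0, 0]], [[0, 0, -75], [0, 0, 0]], [[0, 0, -100], [0, 0, 0]], [[0, 0, -120], [0, 0, 0]], [[0, 0, -132], [0, 0, 0]], [[0, 0, -132], [0, 0, 0]]])

```text
t: 2.35
eef_pos: [483.8, 2.8, 133.4]
ee_rot: [-0.65, 0.76, 0.002, -0.001]
ft_force: [0.1, -0.4, 1.5]
width: 0.007
```

```bash
sed -i 's/O=np.array.*/O=np.array([544.7,-7.2,0])/' h.py; cat > look.py <<'E'
import sys;from h import *;from cell import *
i=sys.argv[1]
s=state();print(s["t"],tocase(s["eef_pos"]).round(1),s["ft_force"].round(1))
f=grab_frame("side");np.savez(f"side{i}.npz",**f)
x,y=165,100
cv2.imwrite(f"pics/side{i}.png",cv2.resize(f["color"][y:y+130,x:x+130,::-1],None,fx=4.6,fy=4.6,interpolation=cv2.INTER_LANCZOS4))
E
python3 look.py 1
```

```text
2.35 [-61.7   0.4 133.4] [ 0.1 -0.4  1.5]
```

View pics/side1.png

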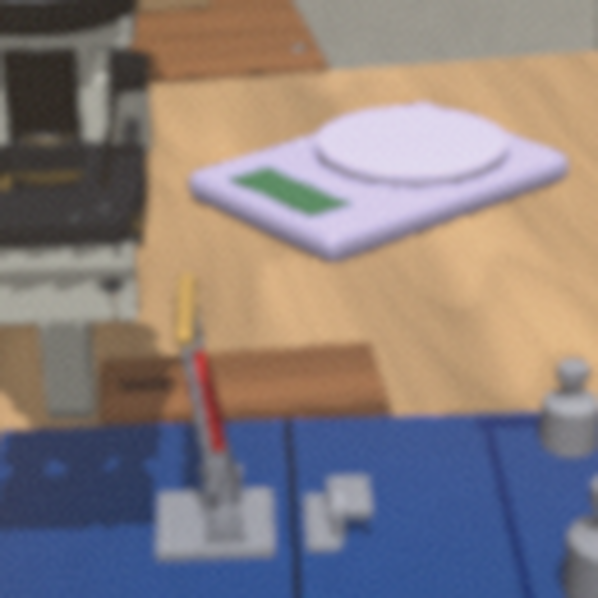

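Call:
play_rows(rows=[[[12, -1.9, 0], [0, 0, 0]], [[24, -3.8, 0], [0, 0, 0]], [[30, -4.7, 0], [0, 0, 0]], [[33, -5.2, 0], [0, 0, 0]], [[36, -5.6, 0], [0, 0, 0]], [[39, -6.1, 0], [0, 0, 0]], [[42, -6.6, 0], [0, 0, 0]], [[44, -6.9, 0], [0, 0, 0]], [[46, -7.2, 0], [0, 0, 0]], [[48, -7.5, 0], [0, 0, 0]], [[50, -7.8, 0], [0, 0, 0]], [[52, -8.2, 0], [0, 0, 0]], [[54, -8.5, 0], [0, 0, 0]], [[54, -8.5, 0], [0, 0, 0]]])

```text
t: 3.57
eef_pos: [538.3, -5.8, 134.6]
ee_rot: [-0.65, 0.76, 0.002, -0.001]
ft_force: [-5.1, 0.4, 3.8]
width: 0.007
```

```bash
python3 look.py 2
```

```text
3.5667 [ -6.5   0.4 134.6] [-5.1  0.4  3.8]
```

View pics/side2.png

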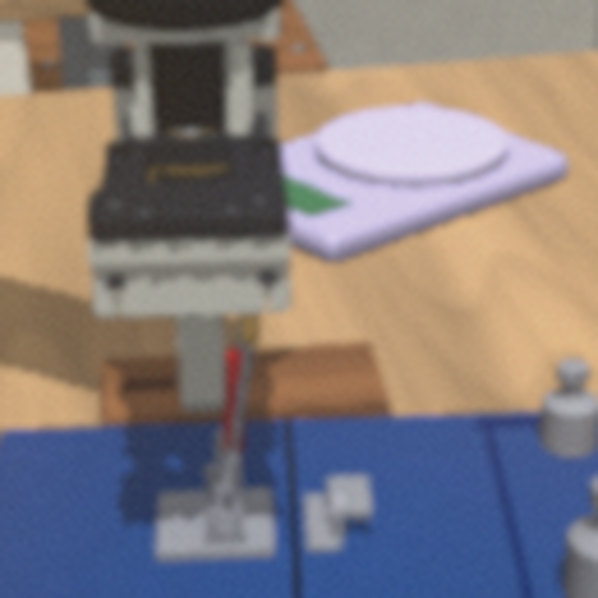

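Call:
play_rows(rows=[[[-6, 0.9, 0], [0, 0, 0]], [[-6, 0.9, 10], [0, 0, 0]], [[-6, 0.9, 20], [0, 0, 0]], [[-6, 0.9, 30], [0, 0, 0]], [[-6, 0.9, 30], [0, 0, 0]], [[-2, 0.3, 30], [0, 0, 0]], [[3, -0.5, 30], [0, 0, 0]], [[8, -1.2, 30], [0, 0, 0]], [[13, -2, 30], [0, 0, 0]], [[18, -2.8, 30], [0, 0, 0]], [[23, -3.6, 30], [0, 0, 0]], [[27, -4.2, 30], [0, 0, 0]], [[31, -4.8, 30], [0, 0, 0]], [[35, -5.5, 30], [0, 0, 0]], [[38, -6, 30], [0, 0, 0]], [[38, -6, 30], [0, 0, 0]]])

```text
t: 4.95
eef_pos: [577.0, -11.9, 164.6]
ee_rot: [-0.65, 0.76, 0.001, -0.001]
ft_force: [-0.6, -0.5, 0.9]
width: 0.007
```

```bash
python3 look.py 3
```

```text
4.95 [ 32.6   0.4 164.6] [-0.6 -0.5  0.9]
```

View pics/side3.png

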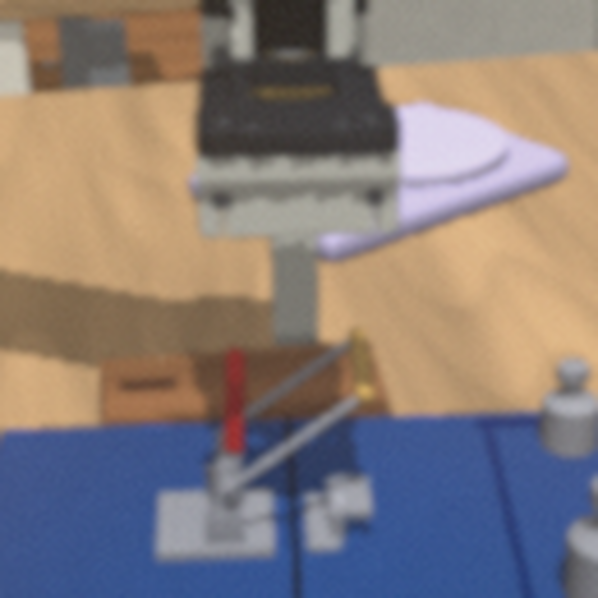

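Call:
play_rows(rows=[[[0, 0, 0], [0, 0, 0]], [[0, 0, 0], [0, 0, 0]], [[0, 0, 0], [0, 0, 0]], [[0, 0, 0], [0, 0, 0]], [[0, 0, 0], [0, 0, 0]], [[0, 0, 0], [0, 0, 0]]])

```text
t: 5.5
eef_pos: [576.5, -11.8, 164.6]
ee_rot: [-0.65, 0.76, 0.001, -0.001]
ft_force: [-0.4, -0.2, 0.6]
width: 0.006
```

```bash
python3 look.py 4; python3 - <<'E'
from h import *
f=dict(np.load("side4.npz"));cv2.imwrite("pics/side4z.png",cv2.resize(f["color"][170:240,190:270,::-1],None,fx=8,fy=8,interpolation=cv2.INTER_LANCZOS4))
for p in [(66,-26,79),(66,26,79),(66,-26,94),(58,-26,94),(58,26,94)]: print(p,(proj(f,tow(p))-[190,170])*8)
E
```

```text
5.5 [ 32.2   0.4 164.6] [-0.4 -0.2  0.6]
(66, -26, 79) [459.28974883 376.76428865]
(66, 26, 79) [444.37787144 268.38676297]
(66, -26, 94) [459.25527812 325.00498993]
(58, -26, 94) [426.53596962 326.32250779]
(58, 26, 94) [413.2350237  219.63368958]
```

View pics/side4z.png

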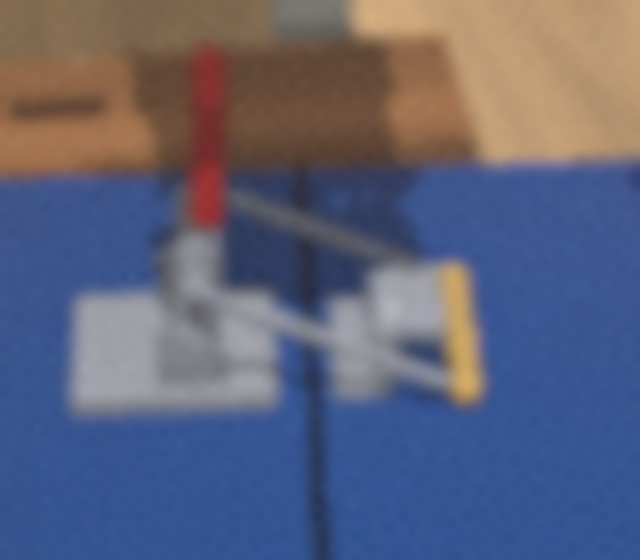

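```bash
cat > path.py <<'E'
import sys;from h import *;from cell import state
a,b,n=map(float,sys.argv[1:4]);off=float(sys.argv[4]) if len(sys.argv)>4 else 0
e=state()["eef_pos"];print(tocase(e).round(1))
for th in np.linspace(a,b,int(n)):
    c,s=np.cos(th),np.sin(th)
    p=np.array([-54*c+(8+off)*s+10,0,90+54*s+(8+off)*c])
    print(f"{th:.2f}",p.round(1),(tow(p)-e).round(1).tolist())
E
python3 path.py 1.7 0.9 16
```

```text
[ 32.2   0.4 164.6]
1.70 [ 24.9   0.  142.5] [-7.2, 0.7, -22.1]
1.65 [ 22.1   0.  143.2] [-10.0, 1.2, -21.4]
1.59 [ 19.2   0.  143.8] [-12.8, 1.6, -20.8]
1.54 [ 16.3   0.  144.2] [-15.7, 2.1, -20.4]
1.49 [ 13.4   0.  144.5] [-18.6, 2.5, -20.1]
1.43 [ 10.5   0.  144.6] [-21.4, 3.0, -20.0]
1.38 [  7.6   0.  144.5] [-24.3, 3.4, -20.1]
1.33 [  4.7   0.  144.3] [-27.2, 3.9, -20.3]
1.27 [  1.8   0.  144. ] [-30.0, 4.3, -20.6]
1.22 [ -1.    0.  143.5] [-32.9, 4.7, -21.2]
1.17 [ -3.9   0.  142.8] [-35.7, 5.2, -21.8]
1.11 [ -6.7   0.  142. ] [-38.4, 5.6, -22.6]
1.06 [ -9.4   0.  141. ] [-41.1, 6.0, -23.6]
1.01 [-12.1   0.  139.9] [-43.8, 6.5, -24.7]
0.95 [-14.7   0.  138.7] [-46.4, 6.9, -26.0]
0.90 [-17.3   0.  137.3] [-48.9, 7.3, -27.3]
```

Call:
play_rows(rows=[[[0, 0, -11], [0, 0, 0]], [[0, 0, -21.5], [0, 0, 0]], [[-5, 0.7, -21.5], [0, 0, 0]], [[-10, 1.2, -21.4], [0, 0, 0]], [[-12.8, 1.6, -20.8], [0, 0, 0]], [[-15.7, 2.1, -20.4], [0, 0, 0]], [[-18.6, 2.5, -20.1], [0, 0, 0]], [[-21.4, 3.0, -20.0], [0, 0, 0]], [[-24.3, 3.4, -20.1], [0, 0, 0]], [[-27.2, 3.9, -20.3], [0, 0, 0]], [[-30, 4.3, -20.6], [0, 0, 0]], [[-32.9, 4.7, -21.2], [0, 0, 0]], [[-35.7, 5.2, -21.8], [0, 0, 0]], [[-38.4, 5.6, -22.6], [0, 0, 0]], [[-41.1, 6, -23.6], [0, 0, 0]], [[-43.8, 6.5, -24.7], [0, 0, 0]], [[-46.4, 6.9, -26], [0, 0, 0]], [[-48.9, 7.3, -27.3], [0, 0, 0]], [[-48.9, 7.3, -27.3], [0, 0, 0]]])

```text
t: 7.13
eef_pos: [527.3, -4.3, 137.9]
ee_rot: [-0.65, 0.76, 0.001, -0.001]
ft_force: [2.2, -0.4, 4.1]
width: 0.005
```

```bash
python3 look.py 5;python3 path.py 0.9 0.45 10
```

```text
7.1333 [-17.6   0.2 137.9] [ 2.2 -0.4  4.1]
[-17.6   0.2 137.9]
0.90 [-17.3   0.  137.3] [0.2, -0.3, -0.6]
0.85 [-19.6   0.  135.8] [-2.1, 0.1, -2.1]
0.80 [-21.9   0.  134.3] [-4.3, 0.5, -3.6]
0.75 [-24.1   0.  132.7] [-6.4, 0.8, -5.2]
0.70 [-26.1   0.  130.9] [-8.5, 1.1, -7.0]
0.65 [-28.1   0.  129. ] [-10.5, 1.4, -8.9]
0.60 [-30.1   0.  127.1] [-12.4, 1.7, -10.8]
0.55 [-31.9   0.  125. ] [-14.1, 2.0, -12.9]
0.50 [-33.6   0.  122.9] [-15.8, 2.3, -15.0]
0.45 [-35.1   0.  120.7] [-17.4, 2.5, -17.2]
```

View pics/side5.png

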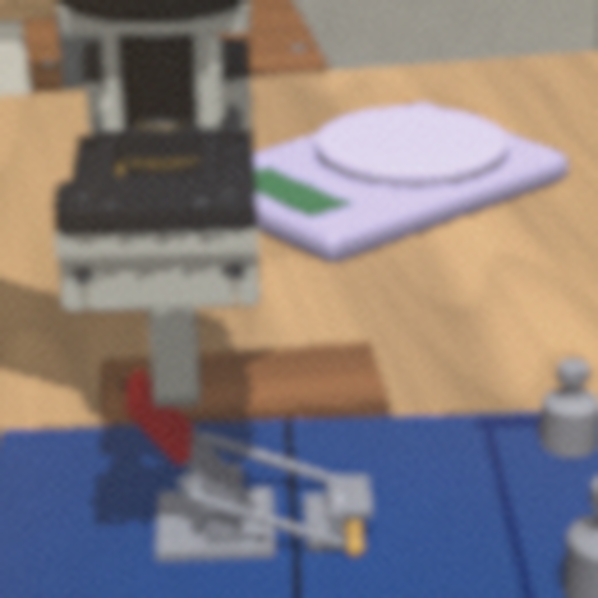

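Call:
play_rows(rows=[[[-2.1, 0.2, -2.1], [0, 0, 0]], [[-4.3, 0.5, -3.6], [0, 0, 0]], [[-6.4, 0.8, -5.2], [0, 0, 0]], [[-8.5, 1.1, -7], [0, 0, 0]], [[-10.5, 1.4, -8.9], [0, 0, 0]], [[-12.4, 1.7, -10.8], [0, 0, 0]], [[-14.1, 2, -12.9], [0, 0, 0]], [[-15.8, 2.3, -15], [0, 0, 0]], [[-17.4, 2.5, -17.2], [0, 0, 0]]])

```text
t: 7.93
eef_pos: [510.0, -1.5, 121.7]
ee_rot: [-0.65, 0.76, 0.001, -0.0]
ft_force: [0.7, 0.1, 10.9]
width: 0.01
```

```bash
python3 look.py 6;python3 path.py 0.45 0 10
```

```text
7.9333 [-35.1   0.3 121.7] [ 0.7  0.1 10.9]
[-35.5   0.3 121.3]
0.45 [-35.1   0.  120.7] [0.3, -0.4, -0.6]
0.40 [-36.6   0.  118.4] [-1.2, -0.2, -2.9]
0.35 [-38.   0. 116.] [-2.5, 0.1, -5.3]
0.30 [-39.2   0.  113.6] [-3.7, 0.2, -7.7]
0.25 [-40.3   0.  111.1] [-4.8, 0.4, -10.2]
0.20 [-41.3   0.  108.6] [-5.8, 0.6, -12.7]
0.15 [-42.2   0.  106. ] [-6.7, 0.7, -15.3]
0.10 [-42.9   0.  103.4] [-7.4, 0.8, -17.9]
0.05 [-43.5   0.  100.7] [-8.0, 0.9, -20.6]
0.00 [-44.   0.  98.] [-8.4, 1.0, -23.3]
```

View pics/side6.png

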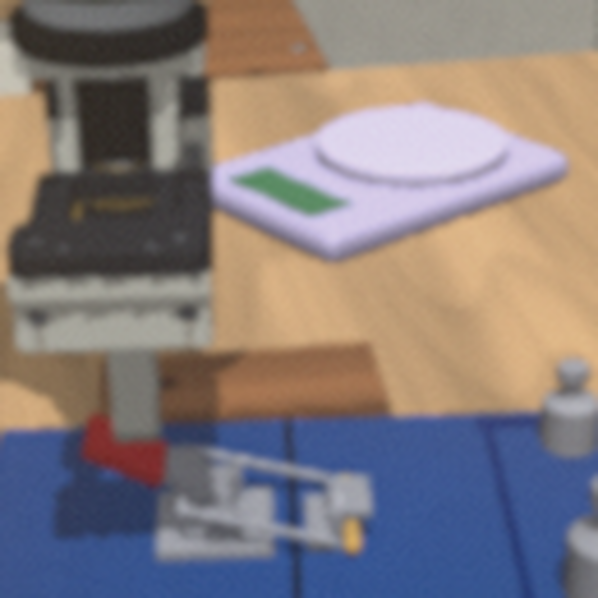

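Call:
play_rows(rows=[[[-2, 0.1, -2.5], [0, 0, 0]], [[-4, 0.4, -5], [0, 0, 0]], [[-5.5, 0.7, -7.5], [0, 0, 0]], [[-7, 0.9, -10], [0, 0, 0]], [[-8.5, 1.2, -12.5], [0, 0, 0]], [[-9.5, 1.4, -14.5], [0, 0, 0]], [[-9.5, 1.4, -14.5], [0, 0, 0]]])

```text
t: 8.57
eef_pos: [500.9, 0.2, 107.2]
ee_rot: [-0.65, 0.76, 0.001, 0.0]
ft_force: [4.0, -1.1, 3.1]
width: 0.0
```

```bash
python3 look.py 7
```

```text
8.5667 [-44.4   0.5 107.2] [ 4.  -1.1  3.1]
```

View pics/side7.png

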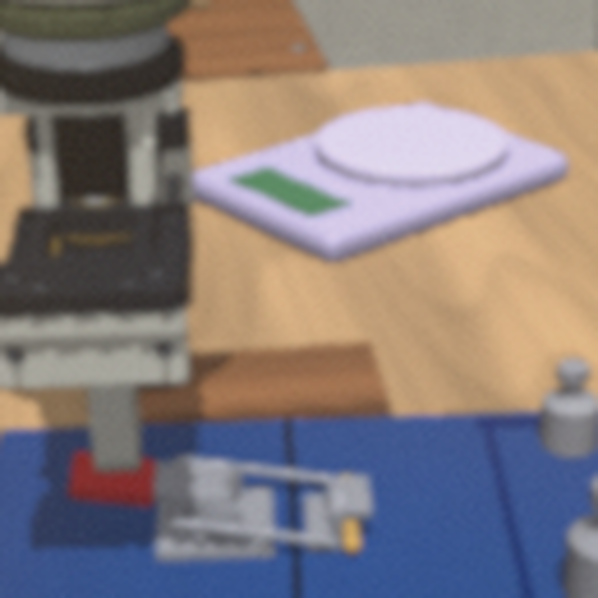

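Call:
play_rows(rows=[[[-0.3, 0, -1], [0, 0, 0]], [[-0.5, 0.1, -2], [0, 0, 0]], [[-0.8, 0.1, -3], [0, 0, 0]], [[-1, 0.1, -4], [0, 0, 0]], [[-1, 0.1, -4], [0, 0, 0]]])

```text
t: 9.03
eef_pos: [499.5, 0.4, 103.0]
ee_rot: [-0.65, 0.76, 0.001, -0.0]
ft_force: [3.7, 0.6, 3.0]
width: 0.003
```

Call:
play_rows(rows=[[[0, 0, -0.7], [0, 0, 0]], [[0, 0, -1.4], [0, 0, 0]], [[0, 0, -2], [0, 0, 0]], [[0, 0, -2], [0, 0, 0]]])

```text
t: 9.37
eef_pos: [499.1, 0.4, 100.8]
ee_rot: [-0.65, 0.76, 0.001, -0.0]
ft_force: [2.3, 1.0, 2.0]
width: 0.006
```

Call:
play_rows(rows=[[[0, 0, -0.5], [0, 0, 0]], [[0, 0, -1], [0, 0, 0]], [[0, 0, -1], [0, 0, 0]]])

```text
t: 9.62
eef_pos: [498.8, 0.5, 99.6]
ee_rot: [-0.65, 0.76, 0.001, -0.001]
ft_force: [2.0, 0.9, 2.0]
width: 0.008
```

Call:
play_rows(rows=[[[0, 0, -0.5], [0, 0, 0]], [[0, 0, -1], [0, 0, 0]], [[0, 0, -1], [0, 0, 0]]])

```text
t: 9.87
eef_pos: [498.7, 0.5, 98.6]
ee_rot: [-0.65, 0.76, 0.002, -0.001]
ft_force: [1.1, -0.1, 2.5]
width: 0.003
```

Call:
play_rows(rows=[[[0, 0, -0.5], [0, 0, 0]], [[0, 0, -1], [0, 0, 0]], [[0, 0, -1], [0, 0, 0]]])

```text
t: 10.12
eef_pos: [498.6, 0.5, 98.1]
ee_rot: [-0.65, 0.76, 0.001, -0.001]
ft_force: [0.8, 0.5, 14.4]
width: 0.002
```

```bash
python3 look.py 8
```

```text
10.1167 [-46.7   0.5  98.1] [ 0.8  0.5 14.4]
```

View pics/side8.png

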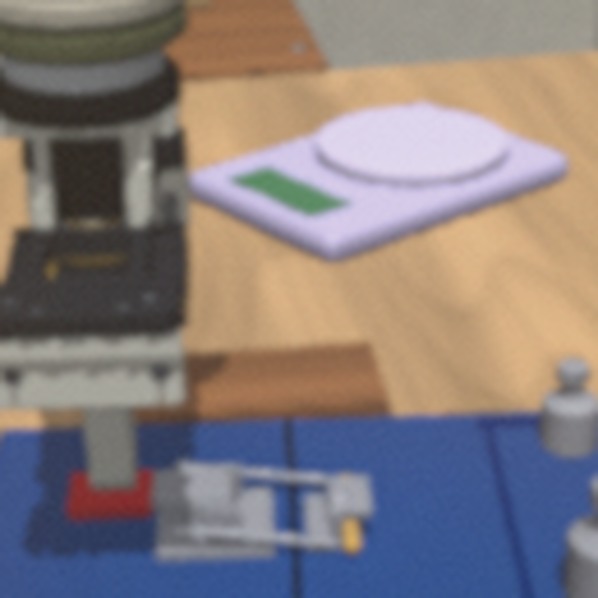

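Call:
play_rows(rows=[[[0, 0, 1], [0, 0, 0]], [[0, 0, 5], [0, 0, 0]], [[0, 0, 20], [0, 0, 0]], [[0, 0, 45], [0, 0, 0]], [[-20, 3, 80], [0, 0, 0]], [[-40, 6, 120], [0, 0, 0]], [[-40, 6, 150], [0, 0, 0]], [[-40, 6, 150], [0, 0, 0]]])

```text
t: 10.83
eef_pos: [459.2, 6.7, 253.2]
ee_rot: [-0.65, 0.76, -0.0, 0.002]
ft_force: [0.4, 0.3, -0.2]
width: 0.008
```

```bash
python3 look.py 9; python3 - <<'E'
from h import *
f=dict(np.load("side9.npz"));cv2.imwrite("pics/side9z.png",cv2.resize(f["color"][170:240,175:255,::-1],None,fx=8,fy=8,interpolation=cv2.INTER_LANCZOS4))
P=pts(f);c=f["color"].astype(int);red=(c[...,0]>110)&(c[...,1]<60)&(c[...,2]<70)
q=np.array([tocase(p) for p in P[red]]);q=q[(abs(q[:,0]+50)<25)&(abs(q[:,1])<18)&(q[:,2]>93)];print(len(q),np.median(q,0),np.polyfit(q[:,0],q[:,2],1))
for p in [(55,-26,80),(-66,-15,98),(-30,-15,98),(-66,15,98)]: print(p,(proj(f,tow(p))-[175,170])*8)
E
```

```text
10.8333 [-86.7   0.5 253.2] [ 0.4  0.3 -0.2]
64 [-48.89421438  -6.61591413  98.01386028] [7.3161488e-03 9.7899277e+01]
(55, -26, 80) [534.66642921 375.18476107]
(-66, -15, 98) [ 35.39796505 308.96176769]
(-30, -15, 98) [184.02406435 303.09396032]
(-66, 15, 98) [ 43.66871507 246.46629858]
```

View pics/side9z.png

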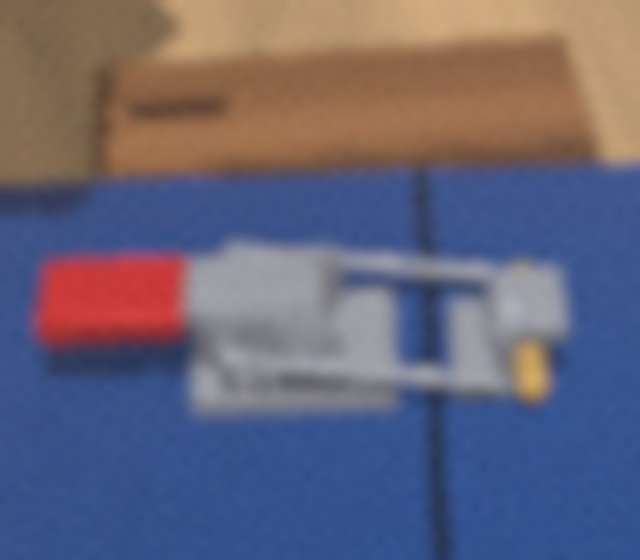

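```bash
python3 -c "
from cell import *
print(job_done())"
```

```text
the job is handed in; nothing more can be done
None
```

The draw catch is fastened and I handed the job in at about 10.8 s. `job_done` gave no verdict, so what follows rests on my own checks.

- **Loop:** I pushed the lever on to about 1.65 rad with the closed fingers, then pushed the bar over. It fell behind the keeper at about x = 67 mm, on the lid.
- **Lever:** I threw the lever back along its arc and pressed it down. The highest force I read was 14.4 N, but I only read it at the end of each move. That reading jumped up from about 2.5 N, which I took as the lever reaching its hard stop.
- **Last checks after letting go:**
  - The lever's upper face is level: slope 0.007 rad, height 98 mm.
  - The bar is under the lip, close to the expected drawn-tight spot at x = 55 mm, z = 80 mm.
  - The tool is clear, with about 0 N on it.
- **Not checked:** I did not re-measure the weights, box and pan at the end. The arm never went near the weights or the pan, and the box looked unmoved in the last picture.
- **Disagreement:** the two cameras differed by up to 13 mm on the case's top corners. I used the catch base and keeper positions instead, which agreed to 2–3 mm.

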